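# Shut and latch the shaker's splash guard

## Robot

A 6-joint arm with a two-finger parallel gripper is mounted at the origin on the work surface. World frame = base frame: x ahead of the robot, y to its left, z up, the work surface at z = 0. Lengths are in m, angles in rad, forces in N, time in s.
With the tool pointing down it reaches from about 0.35 to 0.775 m from the base axis. Payload 5.5 kg.
Tool frame: the origin (TCP) lies at the very end of the fingers, on their centre line; the grasp point (between the pads) lies env.hold_point_z behind it (env.hold_point_z is the distance from the TCP to the grasp point, in m); z points along the fingers, y is the line along which they close (so a half turn about z gives the same grasp; the last joint's range is limited). The gripper opens to 85 mm and grips with 20 to 120 N. Pads are 22 mm wide; open, the fingers measure 114 mm over their backs; the gripper's body (76 mm by 85 mm) begins 54 mm behind the grasp point. The pads swing forward as they close: fully open they stand 13 mm farther back than shut.
Start: joints at [-1.41, 0.313, 0.046, 1.304, 0, 1.431], TCP at [0.17, -0.549, 0.231] pointing down, gripper open.
Joint ranges: [-2.76, 2.76], [-0.86, 1.69], [-1.03, 1.26], [-2.2, 2.34], [-1.47, 1.5], [-3.14, 3.14]. Speed limits (rad/s): [2.57, 2.57, 3.14, 3.14, 3.14, 3.14].

## Interface

Orientations are given as a unit quaternion [w, x, y, z].
In Python, from workcell import env gives the robot as it stands.
- The arm moves only by the tool carry_out, never from a script. Its argument "steps" is a list of rows, each a list of 3 entries, a list of its own where there are three numbers: the turn, a rotation vector about the tool's x, y, z in degrees, then the shift along the tool's x, y, z in cm, then the closure in counts, from 0 (fully open) to 255 (shut). A call has exactly 8 rows; each row is the pose to reach, as a shift and turn from the pose commanded when the call began, along the tool's axes at that moment; what a row does not reach only later rows make up. A row lasts 1/8 s, in which the tool goes at most 62.5 mm and 10.7 degrees, less where a joint would pass 70% of its speed; a pose out of reach is approached as far as the arm can. A call with a gripper value outside its range is refused whole. The fingers move at their own pace and stop on an object; "force" is the grip in N (left out, the last holds). Time passes only in rows, so rows that repeat a pose let the fingers close, or fill a call up. It gives the time, the measured TCP pose, the force, the opening and the grip force at its end, in the units of the state.
- env.get_state(): the state, without advancing time (a new reading comes with each control period).
- env.read_camera(name): name is "scene" or "top" or "wrist"; returns (picture, depth): 420x560x3 uint8, red, green, blue; 420x560 float32, m along the optical axis (not along the pixel's ray), 0 where there is no reading.
- env.get_calibration(name): a dict with "fx", "fy", "cx", "cy" (pixels), "origin" and "orientation" of the camera in the world. Camera axes: x right, y up, looking along -z (the intrinsics and any distortion apply to the point x, -y, -z); pixel columns grow to the right and rows downward; lengths in m; the calibration is good to about 2 mm. A picture is of the moment at which its call begins: read the wrist's pose just before it. get_calibration takes no time and is no camera call; for the wrist camera it gives the pose at the moment of the call.
- env.hand_in(): hands the job in; it is judged then, once.
The state is a dict: "clock": time; "joint_pos": joint angles; "qvel": joint speeds; "tau": joint torques, N m; "tcp_pos": TCP position; "orientation": TCP orientation; "wrist_force": force on the tool from outside, world axes, zero at the start; "ft_torque": the same for the moment, N m; "finger_gap": finger opening in m; "grip_force": force on a finger pad.
Only numpy, scipy, OpenCV 4.12 (cv2) and the standard library are available. Lean on these libraries where they do the work, as an engineer would, in place of code of your own. Each camera call takes 0.05 s, during which the arm holds its last target. There are 200 camera calls.

## Task

The gate of the splash guard round the plate shaker has been left ajar: lift its latch bar by the black knob, swing the gate shut against its spring buffers, and let the bar down fully home in the throat of the catch, behind the lip, so that the gate stays shut by itself. Feel for the catch, which is not quite where it should be: do not force or bang the bar against it, and ease the gate back onto the lip before you let go. Leave everything else on the bench alone.

Things in the scene. Friction and masses are not known exactly. Their poses are not given: they have to be found in the camera images.
- post: Latch post: upright 20 x 20 mm aluminium profile, 190 mm high, on the right of the guard's gateway as the robot sees it. Origin on its axis at bench level; its x points into the guard (square to the shut gate), y towards the hinge post, z up. It carries the steel catch on its right-hand side.
- throat (a point): Nominal middle of the floor of the forked catch's throat, 140 mm above the bench; axes as the post's. The throat is 10 mm wide along x, open upward, between a front lip (robot side) and a back cheek, each 5 mm thick, 22 mm long (y) and 20 mm above the floor. The catch is screwed on through slots: it really sits anywhere up to 6.5 mm nearer or farther along x, to be found by feel.
- gate (a joint): Gate angle, rad: 0 when flush with the posts, growing as it opens towards the robot; stays where it is left (hinge friction about 0.12 N m). Aluminium frame with a clear pane, 270 mm wide, top 185 mm above the bench, 16 mm thick, 0.7 kg. From about 0.03 down, spring buffers (3 N at first touch, then 0.5 N per mm, 262 mm from the hinge) push it outward. Latched, it reads -0.028 to 0.028.
- hinge (a point): Foot of the gate's vertical hinge axis, at bench level, left of the gateway; it turns with the gate: y runs along the gate from free edge to hinge, x is the gate's normal, towards the inside of the guard.
- bar (a joint): Latch bar angle, rad: 0 level, which is seated on the throat floor; growing as the free end lifts. Hanging loose it rests at -0.035; it stops at 0.20. Over 0.085 its underside clears the lip and the back cheek. Steel flat 6 mm thick, 20 mm high, 0.28 kg, falls by its own weight; its end passes through the throat 247 mm from the pivot.
- pivot (a point): Pivot of the latch bar on the gate's robot-side face: 70 mm from the hinge axis along the gate, 12 mm out from the gate's face plane (the hinge axis lies in that plane), 150 mm above the bench. The bar runs from here along the gate towards the latch post and past it.
- knob (a point): Middle of the bar's black lifting knob, an upright cylinder 18 mm in diameter and 36 mm long on a thin stem, fixed to the bar: 165 mm from the pivot along the bar and 73 mm above the bar's middle line. It stands about 220 mm above the bench, clear of the gate's top, free all round.
- tube_rack: Bystander: dark tube rack 190 x 110 x 58 mm with capped tubes, right of the gate. Origin at the middle of its underside.
- weight: Bystander: brass weight, 38 mm across, 45 mm high, right of the guard. Origin under its middle.
- buffer_bottle: Bystander: glass bottle with a cap, 72 mm across, 155 mm high, left of the guard. Origin under its middle.
- tip_box: Bystander: open pipette tip box 122 x 85 x 67 mm. Origin under its middle.
- beaker: Bystander: glass beaker 68 mm across, 85 mm high. Origin under its middle.
- sample_jar: Bystander: small white jar 48 mm across, 60 mm high. Origin under its middle.
- pipette: Bystander: pipette lying on the bench, 225 mm long, 30 mm wide. Origin on the bench under its barrel.

How it is judged:
On the way:
1. the bar is lifted clear of the catch's lip (value of joint bar above 0.085 rad), for 0.1 s.
At the end, for the whole second after the job is handed in: The gate is shut and still (gate joint within 0.035 rad of 0) and the latch bar lies level, down in the catch's throat behind the lip (bar joint within 0.02 rad of 0) (value of joint gate between -0.035 and 0.035 rad and value of joint bar between -0.02 and 0.02 rad and velocity of joint gate between -0.02 and 0.02 rad/s); the robot touches nothing.
It fails at once if the bar is forced or banged against the catch, or the latch post is struck: more than 20 N on the post and its catch (contact force between post and anything else above 20 N).
It fails at once if a bystander is moved by more than 20 mm (distance of any of tube_rack, weight, buffer_bottle, tip_box, beaker, sample_jar, pipette from where it was at the start of the episode above 0.02 m).
It also fails if it takes over 58 s, if anything falls off the work surface, if the arm or the gripper's body presses on something with over 40 N, if the wrist force passes 120 N, or if a joint passes its speed limit or range.

## Working session

There is one attempt and no reset: what is moved stays moved. The work goes in short steps, Python scripts to look and compute and a tool call to move; the robot and the scene stay as the last step left them, time stands still between calls to the robot, and variables do not carry over. Pictures are saved under pics/ and viewed, at most 10 in all, crops included, and the job is handed in when it is done.

Besides the shell and the picture viewer there is one more tool, called after ">>>" as name(argument=value, ...) on one line, values as JSON. carry_out: Moves the arm, as the interface text tells. Its arguments: {"type":"object","properties":{"steps":{"type":"array","items":{"type":"array"}},"force":{"type":"number"}},"required":["steps"]}

```bash
mkdir -p pics; ls
cat > h.py <<'E'
import numpy as np, cv2
from scipy.spatial.transform import Rotation as R
from workcell import env
def rot(q): return R.from_quat([q[1],q[2],q[3],q[0]])
def pts(d,c):
    v,u=np.mgrid[0:d.shape[0],0:d.shape[1]]
    p=np.stack([(u-c['cx'])/c['fx']*d,-(v-c['cy'])/c['fy']*d,-d],-1)
    return rot(c['orientation']).apply(p.reshape(-1,3)).reshape(p.shape)+np.array(c['origin'])
E
python3 - <<'E'
from h import *
s=env.get_state();print(s,env.hold_point_z)
for n in("scene","top"):
    c=env.get_calibration(n);im,d=env.read_camera(n);print(n,c)
    cv2.imwrite(f'pics/{n}.png',im[...,::-1]);np.savez(f'{n}.npz',im=im,d=d,p=pts(d,c))
E
```

```text
pics
{'clock': 0.0, 'joint_pos': array([-1.40961353e+00,  3.14005452e-01,  4.49574142e-02,  1.30362402e+00,
        1.69378368e-05,  1.43120924e+00]), 'qvel': array([-8.54561901e-04, -5.61169726e-05,  1.29101663e-04, -1.02831669e-03,
        4.96539154e-04,  1.62102312e-03]), 'tau': array([-5.44173727e-04, -4.80623531e+01,  2.98533261e+01,  1.92612503e-02,
       -1.96937904e-04, -9.26087154e-07]), 'tcp_pos': array([ 0.17026366, -0.54865696,  0.2303972 ]), 'orientation': array([-9.37901666e-04,  9.88713046e-01,  1.49818668e-01, -1.65831160e-06]), 'wrist_force': array([-0.3356822 ,  0.1969694 ,  0.42408269]), 'ft_torque': array([-0.01329253, -0.0385351 , -0.03146469]), 'grip_force': 0.0, 'finger_gap': 0.08534366469015485} 0.0187
scene {'fx': 459.4182425156938, 'fy': 459.4182425156938, 'cx': 275.08089109479374, 'cy': 214.60945991554232, 'origin': array([1.1488624 , 0.01545454, 1.24746373]), 'orientation': array([0.7427837 , 0.20234908, 0.16744499, 0.61586476])}
top {'fx': 469.7247306470773, 'fy': 469.7247306470773, 'cx': 287.3688404239335, 'cy': 209.0561177252733, 'origin': array([0.24389617, 0.13671942, 1.53666975]), 'orientation': array([ 0.71407146,  0.06142507, -0.07586697, -0.69323381])}
```

View pics/scene.png

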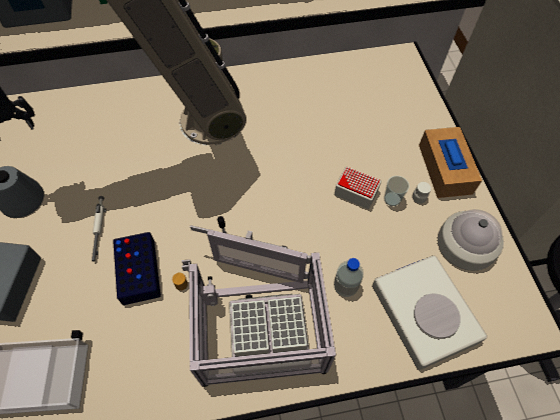

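View pics/top.png

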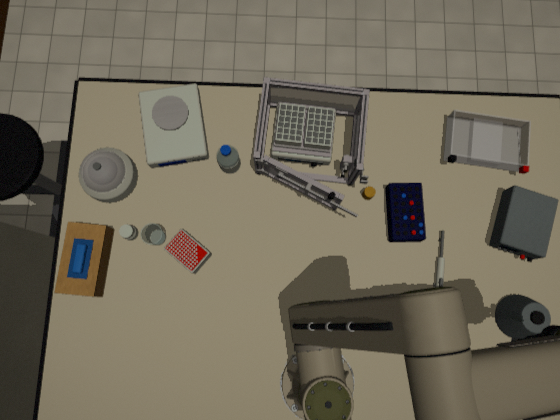

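The scene view shows the gate ajar, with the black knob near (221,222), the bar end near (192,229) and the catch near (187,265). In the top view the knob is near (333,196), the bar end near (356,216) and the latch post near (350,170). Next I'll take a close crop and the depth points.

Run:
```python
from h import *
a=np.load('scene.npz');b=np.load('top.npz')
A=cv2.resize(a['im'][205:345,170:345],None,fx=4,fy=4,interpolation=2)[:560,:700]
B=cv2.resize(b['im'][140:230,245:385],None,fx=5,fy=5,interpolation=2)
cv2.imwrite('pics/ca.png',A[...,::-1]);cv2.imwrite('pics/cb.png',B[...,::-1])
for n,z,box in(('scene',a,(205,345,170,345)),('top',b,(140,230,245,385))):
    p=z['p'];im=z['im'].astype(int)
    m=(im.max(-1)<45)&(p[...,2]>.195)&(p[...,2]<.26)
    r=np.zeros_like(m);r[box[0]:box[1],box[2]:box[3]]=1;m&=r
    k,l,st,ce=cv2.connectedComponentsWithStats(m.astype('uint8'))
    for i in range(1,k):
        if st[i,4]>6: print(n,st[i],np.median(p[l==i],0).round(4),p[l==i].min(0).round(3),p[l==i].max(0).round(3))
    # heights 0.165-.2: tall plan points
    for lo,hi in((.13,.168),(.178,.2)):
        q=p[r&(p[...,2]>lo)&(p[...,2]<hi)]
        np.save(f'{n}_{lo}.npy',q);print(n,lo,len(q))
# plan occupancy map
c=np.full((600,800,3),255,'uint8')
for n,col in(('scene_0.13',(0,0,255)),('top_0.13',(255,0,0)),('scene_0.178',(0,200,255)),('top_0.178',(0,160,0))):
    q=np.load(n+'.npy')
    for x,y,z in q:
        cv2.circle(c,(int((0.25-y)*2000)+0,int((.85-x)*2000)),1,col,-1)
for k in range(0,800,100):cv2.putText(c,f'{.25-k/2000:.2f}',(k,595),0,.4,0)
for k in range(0,600,100):cv2.putText(c,f'{.85-k/2000:.2f}',(0,k+5),0,.4,0)
cv2.imwrite('pics/plan.png',c)
```

```text
scene [218 217   7  11  57] [ 0.5553 -0.0125  0.228 ] [ 0.543 -0.02   0.2  ] [ 0.56  -0.006  0.238]
scene 0.13 837
scene 0.178 2285
top [328 192   7   8  40] [ 0.5434 -0.01    0.2322] [ 0.538 -0.019  0.204] [ 0.555 -0.003  0.237]
top 0.13 674
top 0.178 879
```

View pics/ca.png

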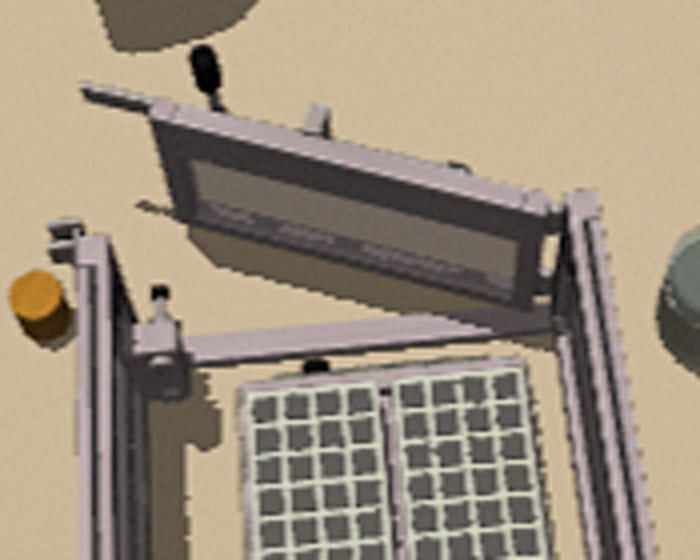

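View pics/cb.png

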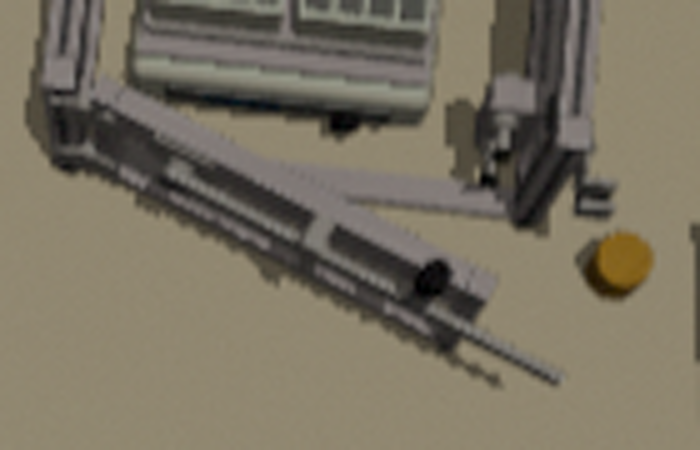

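View pics/plan.png

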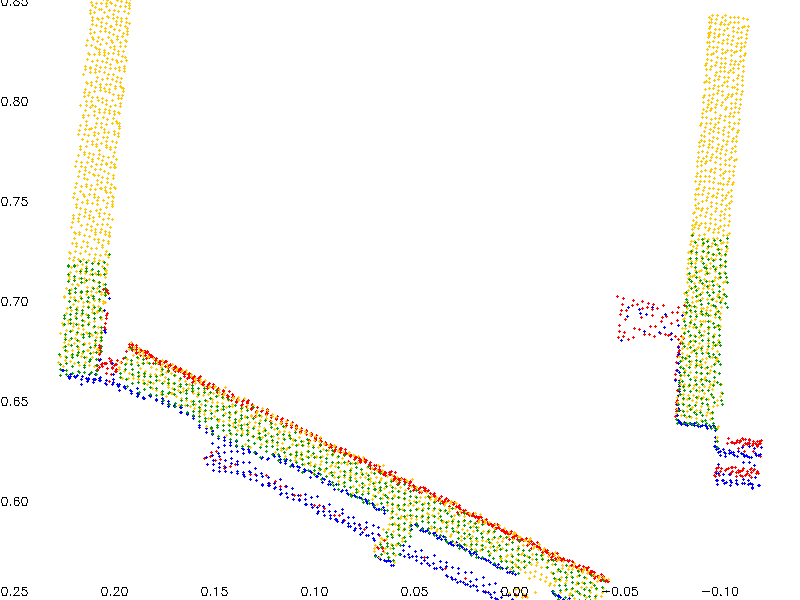

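The crops show the catch as two parallel plates, and they come out clearly in the plan: lip around x 0.611, cheek around x 0.629, both near y -0.11. The gate stands about 0.38 rad open. Now I'll fit the lines.

Run:
```python
from h import *
a=np.load('scene.npz');b=np.load('top.npz')
P=np.r_[a['p'].reshape(-1,3),b['p'].reshape(-1,3)]
def fit(q):
    vx,vy,x,y=cv2.fitLine(q[:,:2].astype('float32'),cv2.DIST_HUBER,0,.01,.01).ravel();return np.array([x,y]),np.array([vx,vy])
top=P[(abs(P[:,2]-.185)<.005)&(P[:,0]<.9)&(P[:,0]>.5)&(P[:,1]<.25)&(P[:,1]>-.15)]
R_=top[(top[:,1]<-.08)&(top[:,0]>.65)];L=top[(top[:,1]>.185)&(top[:,0]>.685)]
for q in(R_,L):
    o,v=fit(q);print('rail',o,np.degrees(np.arctan2(v[1],v[0])),o+v*(.66-o[0])/v[0])
G=P[(abs(P[:,2]-.185)<.004)&(P[:,1]<.16)&(P[:,1]>-.06)&(P[:,0]<.68)]
G=G[~((G[:,1]>.045)&(G[:,1]<.075))]
o,d=fit(G); d=d if d[1]<0 else -d; n=np.array([-d[1],d[0]])
t=(G[:,:2]-o)@n;w=np.percentile(t,[2,50,98]);print('gate',o,d,np.degrees(np.arctan2(d[1],d[0])),'n',n,'w',w, 'free end',np.percentile((G[:,:2]-o)@d,99.5))
B=P[(P[:,2]>.135)&(P[:,2]<.166)&(P[:,1]<.14)&(P[:,0]<.65)&(P[:,1]>-.14)]
for D,nm in((a['p'].reshape(-1,3),'scene'),(b['p'].reshape(-1,3),'top')):
    B=D[(D[:,2]>.14)&(D[:,2]<.165)&(D[:,1]<-.06)&(D[:,1]>-.14)&(D[:,0]<.57)]
    print('barend',nm,len(B),((B[:,:2]-o)@n).round(4)[::8],'max along',((B[:,:2]-o)@d).max())
for K in([.5553,-.0125],[.5434,-.01]):print('knob',(np.array(K)-o)@d,(np.array(K)-o)@n)
for D,nm in((a['p'].reshape(-1,3),'scene'),(b['p'].reshape(-1,3),'top')):
    C=D[(D[:,2]>.155)&(D[:,2]<.166)&(D[:,1]<-.103)&(D[:,1]>-.13)&(D[:,0]>.59)&(D[:,0]<.65)]
    print('catch top',nm,np.sort(C[:,0]+0.08*(C[:,1]+.113)).round(4)[::4],C[:,1].min(),C[:,1].max())
F=P[(P[:,2]>.08)&(P[:,2]<.18)&(P[:,1]<-.083)&(P[:,1]>-.1)&(P[:,0]<.645)&(P[:,0]>.63)];print('postfront',np.median(F,0))
```

```text
rail [ 0.7640541  -0.10641616] -4.0194364 [ 0.66       -0.09910452]
rail [0.7887771  0.19955637] -4.5159874 [0.66      0.2097275]
gate [0.6122932  0.07370353] [-0.4460466  -0.89500976] -116.49032 n [ 0.89500976 -0.4460466 ] w [-0.30014078  0.00062889  0.00978925] free end 0.21830666634614282
barend scene 56 [-0.0197 -0.0209 -0.0204 -0.0166 -0.0143 -0.0148 -0.0153] max along 0.20246135661135437
barend top 39 [-0.0205 -0.0216 -0.0187 -0.0233 -0.0217] max along 0.20226874245191137
knob 0.10257462008051974 -0.012558662676717028
knob 0.10564505012087924 -0.024324395251179944
catch top scene [0.6102 0.6121 0.6127 0.6141 0.615  0.616  0.6266 0.6281 0.6292 0.6308] -0.1294267835083621 -0.10729154165831063
catch top top [0.6046 0.6095 0.6098 0.6136 0.6233 0.6253 0.6271] -0.12793537203542174 -0.1054530743130429
postfront [ 0.63833392 -0.09091757  0.12875908]
```

>>> carry_out(steps=[[[0,0,-5.8],[2.1,-1.6,-3],0],[[0,0,-11.6],[6.8,-5.2,-7],0],[[0,0,-17.4],[11.4,-8.8,-8],0],[[0,0,-23.2],[16.1,-12.5,-8],0],[[0,0,-29],[20.8,-16.1,-8],60],[[0,0,-34.8],[25.5,-19.7,-8],110],[[0,0,-40.6],[30.2,-23.3,-8],110],[[0,0,-46.3],[34.5,-26.5,-8],110]], force=25)

```text
clock: 1.1
tcp_pos: [0.422, -0.1919, 0.3111]
orientation: [-0.0, 0.849, 0.528, -0.0]
wrist_force: [0.0, -1.3, 0.3]
finger_gap: 0.0483
grip_force: 0.0
```

>>> carry_out(steps=[[[0,0,0],[4,0.6,0],110],[[0,0,0],[9,1.3,0],110],[[0,0,0],[14,2.1,0],110],[[0,0,0],[18.5,2.8,0.5],110],[[0,0,0],[21.3,3.2,1.5],110],[[0,0,0],[22,3.3,2.5],110],[[0,0,0],[22,3.3,3],110],[[0,0,0],[22,3.3,3],110]])

```text
clock: 2.1
tcp_pos: [0.5482, -0.0124, 0.2809]
orientation: [-0.0, 0.85, 0.526, -0.001]
wrist_force: [-0.0, -0.4, -0.2]
finger_gap: 0.0486
grip_force: 0.0
```

Run:
```python
from h import *
s=env.get_state();print(s['clock'],s['tcp_pos'],s['orientation'])
c=env.get_calibration('wrist');im,d=env.read_camera('wrist');p=pts(d,c)
cv2.imwrite('pics/w1.png',im[...,::-1]);print(c['origin'])
m=(im.max(-1)<45)&(p[...,2]>.205)&(p[...,2]<.245)&(d>0)
k,l,st,ce=cv2.connectedComponentsWithStats(m.astype('uint8'))
for i in range(1,k):
    if st[i,4]>100:
        q=p[l==i];t=q[q[:,2]>.232];print(st[i],q.min(0).round(4),q.max(0).round(4),'top',t.mean(0).round(4),len(t))
```

```text
2.1 [ 0.54817255 -0.01244992  0.28087893] [-2.53602707e-04  8.50492776e-01  5.25986379e-01 -5.50639873e-04]
[0.57889461 0.04985901 0.4234205 ]
[ 268  205   31   46 1147] [ 0.5418 -0.0225  0.205 ] [ 0.5586 -0.0046  0.237 ] top [ 0.5501 -0.0136  0.235 ] 741
```

View pics/w1.png

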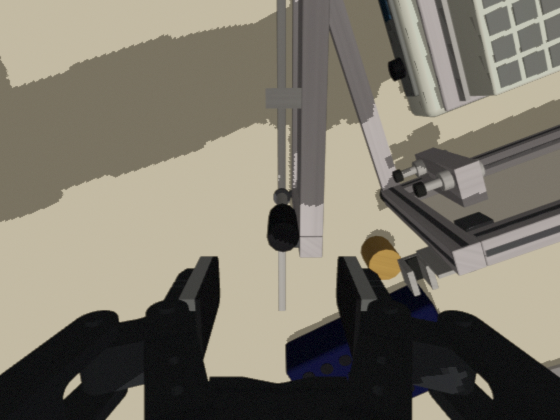

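The knob is at (283,228), between the finger pads and only about 2 mm off centre. The catch prongs are near (425,270). I'll descend and grip.

>>> carry_out(steps=[[[0,0,0],[0,0.2,2],110],[[0,0,0],[0,0.2,4.5],110],[[0,0,0],[0,0.2,6.5],110],[[0,0,0],[0,0.2,7.7],110],[[0,0,0],[0,0.2,7.9],130],[[0,0,0],[0,0.2,7.9],255],[[0,0,0],[0,0.2,7.9],255],[[0,0,0],[0,0.2,7.9],255]], force=30)

```text
clock: 3.15
tcp_pos: [0.5512, -0.0128, 0.2033]
orientation: [0.001, 0.85, 0.526, 0.0]
wrist_force: [-0.5, -0.2, 3.3]
finger_gap: 0.0172
grip_force: 30.3
```

>>> carry_out(steps=[[[0,-1.2,0],[0.12,0,-0.33],255],[[0,-2.6,0],[0.27,0,-0.75],255],[[0,-4,0],[0.43,0,-1.16],255],[[0,-5.4,0],[0.6,0,-1.57],255],[[0,-6.8,0],[0.77,0,-1.97],255],[[0,-8.2,0],[0.95,0,-2.35],255],[[0,-9.4,0],[1.1,0,-2.68],255],[[0,-9.4,0],[1.1,0,-2.68],255]])

```text
clock: 4.15
tcp_pos: [0.5556, -0.0028, 0.2295]
orientation: [0.044, 0.847, 0.525, -0.071]
wrist_force: [-1.7, -5.3, 2.1]
finger_gap: 0.0171
grip_force: 30.1
```

Run:
```python
from h import *
s=env.get_state();print(s['tcp_pos'],rot(s['orientation']).as_matrix().round(4),s['wrist_force'],s['ft_torque'])
im,d=env.read_camera('wrist');im2,_=env.read_camera('scene')
cv2.imwrite('pics/w2.png',np.hstack([cv2.resize(im,(400,300)),cv2.resize(im2[180:330,150:350],(400,300))])[...,::-1])
```

```text
[ 0.55557068 -0.00282251  0.22953669] [[ 4.390e-01  8.955e-01 -7.360e-02]
 [ 8.830e-01 -4.451e-01 -1.486e-01]
 [-1.658e-01  2.000e-04 -9.862e-01]] [-1.73175558 -5.30792298  2.12374779] [-0.90292831  0.37630969  0.00881251]
```

View pics/w2.png

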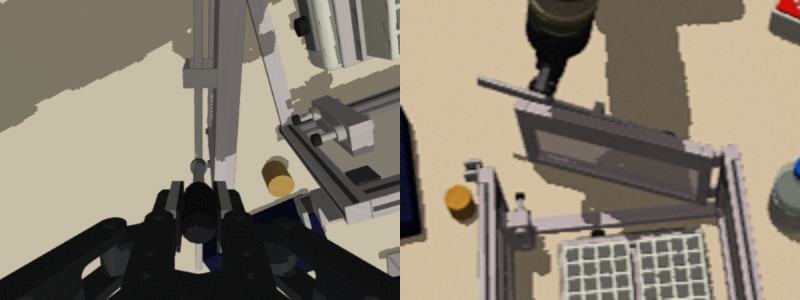

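The bar is lifted clear: at about 0.13 rad, with the bar end well above the catch in both views. Next I'll compute the swing arc.

```bash
cat >> h.py <<'E'
H=np.array([.666,.1962])
def swing(ths,extra=(0,0,0),s=None):
    s=s or env.get_state();Rm=rot(s['orientation']);p=np.array(s['tcp_pos']);r=np.r_[p[:2]-H,0]
    for i,t in enumerate(ths):
        q=R.from_rotvec([0,0,t]);dp=q.apply(r)-r+np.array(extra)*(i+1)/len(ths)
        print('turn',np.degrees(Rm.inv().apply([0,0,t])).round(2),'shift',(Rm.inv().apply(dp)*100).round(2))
E
python3 - <<'E'
from h import *
swing(.326*np.array([.06,.2,.38,.56,.74,.89,.98,1]),(-.0007,-.0013,0))
E
```

```text
turn [-0.19  0.   -1.11] shift [-0.03  0.44  0.01]
turn [-0.62  0.   -3.68] shift [-0.05  1.48  0.01]
turn [-1.17  0.   -7.  ] shift [-0.01  2.82  0.  ]
turn [ -1.73   0.   -10.32] shift [ 0.12  4.14 -0.02]
turn [ -2.29   0.   -13.63] shift [ 0.32  5.46 -0.05]
turn [ -2.75   0.   -16.39] shift [ 0.54  6.55 -0.09]
turn [ -3.03   0.   -18.05] shift [ 0.69  7.19 -0.11]
turn [ -3.09   0.   -18.42] shift [ 0.71  7.33 -0.12]
```

>>> carry_out(steps=[[[-0.2,0,-1.1],[-0.03,0.44,0.01],255],[[-0.6,0,-3.7],[-0.05,1.48,0.01],255],[[-1.2,0,-7],[-0.01,2.82,0],255],[[-1.7,0,-10.3],[0.12,4.14,-0.02],255],[[-2.3,0,-13.6],[0.32,5.46,-0.05],255],[[-2.75,0,-16.4],[0.54,6.55,-0.09],255],[[-3.0,0,-18],[0.69,7.19,-0.11],255],[[-3.1,0,-18.4],[0.71,7.33,-0.12],255]])

```text
clock: 5.25
tcp_pos: [0.6247, -0.0284, 0.2287]
orientation: [0.054, 0.751, 0.655, -0.061]
wrist_force: [-1.9, -0.7, -0.6]
finger_gap: 0.0173
grip_force: 29.8
```

Run:
```python
from h import *
s=env.get_state();print(s['tcp_pos'],rot(s['orientation']).as_matrix().round(4),s['wrist_force'],s['ft_torque'])
c=env.get_calibration('wrist');im,d=env.read_camera('wrist');np.savez('w3.npz',im=im,p=pts(d,c))
cv2.imwrite('pics/w3.png',im[...,::-1])
```

```text
[ 0.62469112 -0.02844789  0.22871783] [[ 1.337e-01  9.908e-01 -2.160e-02]
 [ 9.775e-01 -1.354e-01 -1.614e-01]
 [-1.629e-01  4.000e-04 -9.866e-01]] [-1.85233733 -0.73996538 -0.60757283] [ 0.12554778  0.07269204 -0.01853699]
```

View pics/w3.png

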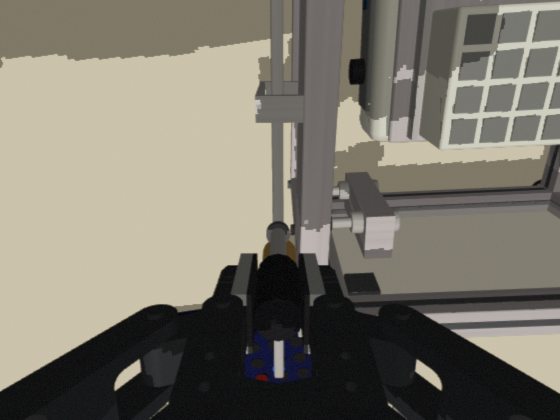

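The catch is hidden behind the fingers here; the bar end shows at (279,358). I'll measure the bar against the catch in the fixed cameras.

Run:
```python
from h import *
for n in('scene','top'):
    c=env.get_calibration(n);im,d=env.read_camera(n);p=pts(d,c);q=p.reshape(-1,3)
    q=q[(q[:,1]<-.104)&(q[:,1]>-.14)&(q[:,0]>.58)&(q[:,0]<.645)&(q[:,2]>.13)&(q[:,2]<.215)]
    q[:,0]-=.077*(q[:,1]+.118)   # along the guard's x
    o=np.argsort(q[:,0]);print(n,len(q));print([tuple(np.round(r*1000).astype(int)) for r in q[o]][::2])
```

```text
scene 144
[(np.int64(608), np.int64(-108), np.int64(155)), (np.int64(609), np.int64(-130), np.int64(192)), (np.int64(609), np.int64(-128), np.int64(192)), (np.int64(609), np.int64(-118), np.int64(190)), (np.int64(610), np.int64(-106), np.int64(188)), (np.int64(610), np.int64(-108), np.int64(189)), (np.int64(610), np.int64(-126), np.int64(188)), (np.int64(611), np.int64(-123), np.int64(189)), (np.int64(611), np.int64(-113), np.int64(188)), (np.int64(612), np.int64(-123), np.int64(161)), (np.int64(612), np.int64(-122), np.int64(185)), (np.int64(612), np.int64(-128), np.int64(192)), (np.int64(612), np.int64(-111), np.int64(188)), (np.int64(612), np.int64(-116), np.int64(154)), (np.int64(612), np.int64(-130), np.int64(193)), (np.int64(613), np.int64(-120), np.int64(191)), (np.int64(613), np.int64(-106), np.int64(188)), (np.int64(613), np.int64(-131), np.int64(176)), (np.int64(613), np.int64(-113), np.int64(173)), (np.int64(613), np.int64(-129), np.int64(183)), (np.int64(613), np.int64(-128), np.int64(177)), (np.int64(613), np.int64(-116), np.int64(174)), (np.int64(613), np.int64(-113), n
[... 3066 characters left out ...]
int64(-119), np.int64(152)), (np.int64(609), np.int64(-109), np.int64(194)), (np.int64(609), np.int64(-130), np.int64(130)), (np.int64(609), np.int64(-115), np.int64(161)), (np.int64(609), np.int64(-122), np.int64(187)), (np.int64(611), np.int64(-118), np.int64(192)), (np.int64(611), np.int64(-116), np.int64(189)), (np.int64(622), np.int64(-120), np.int64(163)), (np.int64(623), np.int64(-127), np.int64(162)), (np.int64(623), np.int64(-118), np.int64(157)), (np.int64(624), np.int64(-117), np.int64(164)), (np.int64(625), np.int64(-124), np.int64(162)), (np.int64(626), np.int64(-130), np.int64(161)), (np.int64(640), np.int64(-112), np.int64(174)), (np.int64(644), np.int64(-111), np.int64(180))]
```

>>> carry_out(steps=[[[0,0,-0.2],[0,0.08,0],255],[[-0.1,0,-0.5],[0,0.2,0],255],[[-0.1,0,-0.8],[0.01,0.32,0],255],[[-0.2,0,-1.1],[0.01,0.44,0],255],[[-0.2,0,-1.4],[0.02,0.55,0],255],[[-0.3,0,-1.6],[0.02,0.65,0],255],[[-0.3,0,-1.6],[0.02,0.65,0],255],[[-0.3,0,-1.6],[0.02,0.65,0],255]])

```text
clock: 6.4
tcp_pos: [0.6301, -0.0295, 0.2287]
orientation: [0.055, 0.742, 0.666, -0.061]
wrist_force: [-5.2, 1.1, -2.2]
finger_gap: 0.0172
grip_force: 29.8
```

```bash
cat > m.py <<'E'
from h import *
s=env.get_state();print(s['clock'],s['tcp_pos'].round(4),'\n',rot(s['orientation']).as_matrix().round(3),s['wrist_force'].round(2))
for n in('scene','top'):
    c=env.get_calibration(n);im,d=env.read_camera(n);p=pts(d,c);q=p.reshape(-1,3)
    q=q[(q[:,1]<-.104)&(q[:,1]>-.134)&(q[:,0]>.58)&(q[:,0]<.634)&(q[:,2]>.13)&(q[:,2]<.2)]
    q[:,0]-=.077*(q[:,1]+.118)
    for lo,hi in((.167,.2),(.13,.167)):
        x=np.sort(q[(q[:,2]>lo)&(q[:,2]<hi),0]*1000).round().astype(int);print(n,lo,dict(zip(*[v.tolist() for v in np.unique(x,return_counts=True)])))
E
python3 m.py
```

```text
6.4 [ 0.6301 -0.0295  0.2287] 
 [[ 0.106  0.994 -0.018]
 [ 0.981 -0.107 -0.162]
 [-0.163 -0.    -0.987]] [-5.15  1.06 -2.15]
scene 0.167 {616: 2, 617: 1, 618: 3, 619: 5, 620: 11, 621: 12, 622: 11, 623: 8, 624: 5, 629: 1, 630: 1, 631: 1}
scene 0.13 {611: 1, 613: 1, 614: 8, 615: 7, 616: 3, 617: 1, 625: 4, 626: 1, 627: 3, 628: 5, 629: 14, 630: 5, 631: 2, 632: 2}
top 0.167 {613: 1, 614: 6, 615: 6, 616: 3, 617: 2, 618: 4, 619: 3}
top 0.13 {606: 1, 608: 9, 609: 2, 610: 1, 611: 2, 612: 1, 613: 1, 614: 1, 619: 2, 620: 1, 622: 1, 623: 2}
```

>>> carry_out(steps=[[[0,0.4,0],[-0.03,0.04,0.12],255],[[0,1,0],[-0.08,0.04,0.3],255],[[0,1.6,0],[-0.13,0.04,0.47],255],[[0,2.2,0],[-0.18,0.04,0.65],255],[[0,2.8,0],[-0.23,0.04,0.83],255],[[0,3.4,0],[-0.28,0.04,1.0],255],[[0,4,0],[-0.33,0.04,1.18],255],[[0,4,0],[-0.33,0.04,1.18],255]])

```text
clock: 7.5
tcp_pos: [0.6298, -0.0347, 0.2174]
orientation: [0.031, 0.743, 0.667, -0.035]
wrist_force: [-4.7, 2.4, -1.8]
finger_gap: 0.0171
grip_force: 29.8
```

```bash
python3 m.py
```

```text
7.5 [ 0.6298 -0.0347  0.2174] 
 [[ 0.107  0.994 -0.011]
 [ 0.99  -0.108 -0.093]
 [-0.094 -0.001 -0.996]] [-4.73  2.42 -1.8 ]
scene 0.167 {616: 1, 617: 2, 618: 3, 619: 7, 620: 4, 621: 8, 622: 5, 623: 6, 628: 1, 629: 1, 631: 1, 632: 1}
scene 0.13 {608: 1, 609: 1, 615: 1, 621: 5, 622: 5, 623: 7, 625: 1, 626: 2, 627: 3, 628: 4, 629: 15, 630: 5, 631: 5, 632: 1}
top 0.167 {}
top 0.13 {}
```

>>> carry_out(steps=[[[0,0.3,0],[-0.03,0,0.08],255],[[0,0.6,0],[-0.06,0,0.17],255],[[0,0.9,0],[-0.08,0,0.26],255],[[0,1.2,0],[-0.11,0,0.35],255],[[0,1.5,0],[-0.13,0,0.43],255],[[0,1.7,0],[-0.15,0,0.51],255],[[0,1.7,0],[-0.15,0,0.51],255],[[0,1.7,0],[-0.15,0,0.51],255]])

```text
clock: 8.6
tcp_pos: [0.6296, -0.0366, 0.2126]
orientation: [0.021, 0.744, 0.668, -0.024]
wrist_force: [-4.7, 2.1, -2.5]
finger_gap: 0.0172
grip_force: 29.8
```

>>> carry_out(steps=[[[0,0.2,0],[-0.02,0,0.06],255],[[0,0.4,0],[-0.04,0,0.12],255],[[0,0.6,0],[-0.05,0,0.18],255],[[0,0.8,0],[-0.07,0,0.24],255],[[0,1.0,0],[-0.08,0,0.29],255],[[0,1.2,0],[-0.1,0,0.34],255],[[0,1.2,0],[-0.1,0,0.34],255],[[0,1.2,0],[-0.1,0,0.34],255]])

```text
clock: 9.6
tcp_pos: [0.6295, -0.0378, 0.2093]
orientation: [0.014, 0.744, 0.668, -0.017]
wrist_force: [-4.3, 1.7, -2.2]
finger_gap: 0.0169
grip_force: 29.8
```

```bash
python3 m.py
```

```text
9.6 [ 0.6295 -0.0378  0.2093] 
 [[ 0.107  0.994 -0.005]
 [ 0.993 -0.107 -0.043]
 [-0.044 -0.001 -0.999]] [-4.34  1.67 -2.21]
scene 0.167 {626: 1, 628: 1, 631: 1}
scene 0.13 {608: 1, 610: 2, 611: 2, 612: 3, 613: 4, 614: 6, 615: 1, 616: 2, 617: 3, 618: 4, 619: 3, 620: 5, 621: 6, 622: 6, 623: 2, 624: 1, 625: 1, 626: 2, 627: 2, 628: 5, 629: 12, 630: 11, 631: 1}
top 0.167 {}
top 0.13 {}
```

>>> carry_out(steps=[[[0,0.1,0],[-0.01,0,0.04],255],[[0,0.2,0],[-0.02,0,0.08],255],[[0,0.3,0],[-0.03,0,0.11],255],[[0,0.4,0],[-0.04,0,0.14],255],[[0,0.5,0],[-0.05,0,0.17],255],[[0,0.5,0],[-0.05,0,0.2],255],[[0,0.5,0],[-0.05,0,0.2],255],[[0,0.5,0],[-0.05,0,0.2],255]])

```text
clock: 10.7
tcp_pos: [0.6295, -0.0378, 0.2091]
orientation: [0.012, 0.744, 0.668, -0.012]
wrist_force: [-6.8, 4.2, 5.3]
finger_gap: 0.0169
grip_force: 30.5
```

>>> carry_out(steps=[[[0,0,0],[0,-0.02,-0.05],255],[[0,0,0],[0,-0.05,-0.08],255],[[0,0,0],[0,-0.08,-0.08],255],[[0,0,0],[0,-0.11,-0.08],255],[[0,0,0],[0,-0.14,-0.08],255],[[0,0,0],[0,-0.17,-0.08],255],[[0,0,0],[0,-0.2,-0.08],255],[[0,0,0],[0,-0.2,-0.08],255]])

```text
clock: 11.7
tcp_pos: [0.6291, -0.0378, 0.2091]
orientation: [0.013, 0.744, 0.668, -0.012]
wrist_force: [-0.9, 4.8, 1.2]
finger_gap: 0.0169
grip_force: 30.1
```

>>> carry_out(steps=[[[0,0,0],[0,-0.02,0],240],[[0,0,0],[0,-0.02,0],200],[[0,0,0],[0,-0.02,0],150],[[0,0,0],[0,-0.02,0],110],[[0,0,0],[0,-0.02,0],100],[[0,0,0],[0,-0.02,-1],100],[[0,0,0],[0,-0.02,-3],100],[[0,0,0],[0,-0.02,-6],100]])

```text
clock: 12.7
tcp_pos: [0.628, -0.0362, 0.269]
orientation: [0.012, 0.744, 0.668, -0.013]
wrist_force: [0.1, 0.5, 0.1]
finger_gap: 0.0522
grip_force: 0.0
```

>>> carry_out(steps=[[[0,0,0],[0,0,-3],100],[[0,0,0],[0,-4,-6],100],[[0,0,0],[0,-9,-6],100],[[0,0,0],[0,-14,-6],100],[[0,0,0],[0,-17,-6],100],[[0,0,0],[0,-18,-6],100],[[0,0,0],[0,-18,-6],100],[[0,0,0],[0,-18,-6],100]])

```text
clock: 13.7
tcp_pos: [0.4507, -0.015, 0.3281]
orientation: [0.013, 0.744, 0.668, -0.012]
wrist_force: [-0.5, -0.1, -0.0]
finger_gap: 0.0519
grip_force: 0.0
```

```bash
python3 m.py
python3 - <<'E'
from h import *
ims=[env.read_camera(n)[0] for n in('scene','top')]
cv2.imwrite('pics/end.png',np.hstack([cv2.resize(ims[0][200:350,160:310],(400,400),interpolation=2),cv2.resize(ims[1][130:230,270:370],(400,400),interpolation=2)])[...,::-1])
E
```

```text
13.7 [ 0.4507 -0.015   0.3281] 
 [[ 0.108  0.994 -0.002]
 [ 0.994 -0.108 -0.035]
 [-0.035  0.002 -0.999]] [-0.55 -0.08 -0.02]
scene 0.167 {628: 2, 629: 1}
scene 0.13 {608: 1, 611: 2, 612: 4, 613: 3, 614: 4, 615: 3, 616: 6, 617: 1, 618: 6, 619: 6, 620: 6, 621: 4, 622: 1, 623: 3, 624: 1, 625: 1, 626: 3, 627: 3, 629: 9, 630: 14, 631: 4}
top 0.167 {}
top 0.13 {}
```

View pics/end.png

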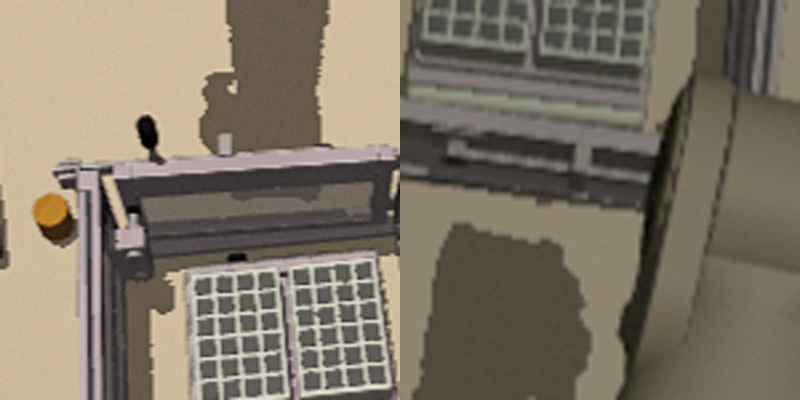

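The gate is shut. In the left view the bar lies level in the catch at about (70,172), between the lip and the cheek, and the gripper is clear. I'll hand the job in.

```bash
python3 -c "
from workcell import env
print(env.hand_in())"
```

```text
the job is handed in; nothing more can be done
None
```

The gate is shut with the bar seated on the throat floor behind the lip and the gripper clear of everything. I handed the job in at about 14 s; the hand-in gave back no verdict.

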